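# Make the click knives safe and put the yellow one back in its block

### The job

Put the yellow click knife back from the bench stand into the free socket of the wooden block, the one with the yellow ring, fully home and upright, and leave both it and the red knife there with their blades drawn in. You cannot see the blades down in the sockets: feel the push button on top of each knife (it stands low when the blade is out), and click it, gently, if the blade is out; never pull a knife out of its socket with the blade out. Leave the red knife in its socket and everything else as it stands, and let the knife down into its socket rather than dropping it.

Things in the scene. Friction and masses are not known exactly. Their poses are not given: they have to be found in the camera images.
- yellow_mid (a point): Yellow click knife, pen-shaped, upright, 136 mm tall, 50 g; this point is on its axis half-way up, z along the axis to the button. From here: nose tip -68 mm, 15 mm thick shaft -48 to +2, black collar 25 mm across +2 to +7 (hangs on the socket rim), 16 mm thick sleeve +7 to +57 (grip it here), then the 11 mm wide black button. Starts in the bench stand, this point 88 mm above the table.
- yellow_rim (a point): Yellow knife: centre of the top of its sleeve, 57 mm above its half-way point. The push-push button sticks up from here: its top is 11 mm above this point with the blade IN; 6 mm above with the blade OUT, when it is caught 5 mm lower. Pressed to its firm end stop (about 3 mm above this point) and let go, it changes over, in to out or out to in; it has clicked about 0.5 mm before the stop.
- red_mid (a point): Red click knife in one of the sockets of the wooden block; the same make as the yellow one, all sizes alike, this point 88 mm above the table. Both buttons are sprung along the axis: about 3 N to move one from its full height, 5 N where it is caught, 6 N at the end stop. A touch under 2.5 N moves it in neither state; over 20 N on a button is too hard.
- red_rim (a point): Red knife: centre of the top of its sleeve, 57 mm above its half-way point; button top 11 mm above this with the blade in, 6 mm with the blade out, as for the yellow knife.
- socket (a point): Centre of the mouth of the free socket in the wooden block, on the block's top face, 90 mm above the table; a flat yellow ring, 41 mm across, lies round it. z up, y along the row of three sockets, x across the block. The socket is 17.5 mm wide, 84 mm deep. A knife fully home has its collar on the rim and its half-way point 2 mm below this point.
- block: Wooden block fixed to the table, 64 (x) by 190 (y) by 90 mm high, origin at the centre of its underside, with three sockets on its mid-line at y = -60, 0 and +60 mm; one holds the red knife, one the awl, one (yellow ring) is free.
- stand: Bench stand fixed to the table: grey steel block 56 by 56 mm, 90 mm high, on a dark foot plate 96 by 96 by 6 mm, one socket in the middle like those of the block; the yellow knife hangs in it by its collar with the nose 20 mm above the table. Origin at the centre of the underside.
- awl: Awl with a dark, rounded wooden handle (up to 27 mm thick), in one of the sockets of the block; it has no button. Its top is 145 mm above the table. Origin at its point, 20 mm above the table. Not to be moved.
- brush_jar: Glass jar of brushes, 86 mm across, 240 mm high with the brushes; origin at the centre of its underside. Not to be moved.
- paint_tub: White paint tub with a blue band, 137 mm across, 150 mm high; origin at the centre of its underside. Not to be moved.
- glue_bottle: White glue bottle with an orange cap, 48 mm across, 150 mm high; origin at the centre of its underside. Not to be moved.
- scissors: Scissors with yellow handles lying flat, 160 mm long, 12 mm high; origin near the pivot, on the table. Not to be moved.

How it is judged:
By the outcome, as a careful person would: the job done as asked, in the order asked, and still so for the second after the job is handed in, with the robot touching nothing.
It also fails if it takes over 70 s, if anything falls off the work surface, if the arm or the gripper's body presses on something with over 40 N, if the wrist force passes 120 N, or if a joint passes its speed limit or range.

### The arm

A 6-joint arm with a two-finger parallel gripper is mounted at the origin on the work surface. World frame = base frame: x ahead of the robot, y to its left, z up, the work surface at z = 0. Lengths are in m, angles in rad, forces in N, time in s.
With the tool pointing down it reaches from about 0.325 to 0.75 m from the base axis. Payload 7.6 kg.
Tool frame: the origin (TCP) lies between the finger pads; the fingertips stand 14 mm ahead of it and the grasp point (between the pads) lies 5 mm behind it; z points along the fingers, y is the line along which they close (so a half turn about z gives the same grasp; the last joint's range is limited). The gripper opens to 85 mm and grips with 20 to 120 N. Pads are 22 mm wide; open, the fingers measure 114 mm over their backs; the gripper's body (76 mm by 85 mm) begins 54 mm behind the grasp point. The pads swing forward as they close: fully open they stand 13 mm farther back than shut.
Start: joints at [1.121, 0.052, 1.401, -0, 1.689, -0.07], TCP at [0.195, 0.488, 0.245] pointing down, gripper open.
Joint ranges: [-2.9, 2.9], [-0.91, 2.17], [0.12, 2.37], [-1.06, 4.2], [0.26, 2.73], [-2.93, 2.93]. Speed limits (rad/s): [2.57, 2.57, 3.01, 3.14, 3.14, 3.14].

### API

Orientations are given as a rotation vector (axis times angle).
In Python, from bench import get_state, capture, job, recognise, masks_of, place_of gives the robot as it stands. The module is installed in compiled form; this text tells all that it offers.
- The arm moves only by the tool carry_out, never from a script. Its argument "targets" is a list that holds one entry, the list of rows, each a list of 5 numbers: the shift along the tool's x, y, z in m, then the turn about the tool's z in units of 8 degrees (1.0 is 8 degrees), then the finger opening in m, from 0 to 0.0854. In form: [[[x, y, z, roll, fingers], ...]]. A call has 1 to 10 rows; each row is the pose to reach, as a shift and turn from the pose commanded when the call began, along the tool's axes at that moment; what a row does not reach only later rows make up. A row lasts 1/10 s, in which the tool goes at most 50 mm and 8.59 degrees, less where a joint would pass 70% of its speed; a pose out of reach is approached as far as the arm can. A call with a gripper value outside its range is refused whole. The fingers move at their own pace and stop on an object; the grip force is fixed at half the most. Time passes only in rows, so rows that repeat a pose let the fingers close. It gives the time, the measured TCP pose, the force, the opening and the grip force at its end, in the units of the state.
- get_state(): the state, without advancing time (a new reading comes with each control period).
- capture(name): name is "side" or "top" or "wrist"; returns a dict with "img" (384x512x3 uint8, red, green, blue), "intrinsics" (3x3 intrinsics, pixels), "R" (3x3) and "t" (3): a world point X has camera coordinates R X + t; the wrist camera has in their place "hand_eye" (4x4, takes a point from camera to tool coordinates, whose origin is the TCP and whose axes are the flange's). Camera axes: x right, y down, z forward; pixel columns grow to the right and rows downward; lengths in m; the calibration is good to about 2 mm. A picture is of the moment at which its call begins: read the wrist's pose just before it. There is no depth.
- job.sign_off(): hands the job in; it is judged then, once.
Trained networks look in a picture, given as the dict that the camera call returned (one of the last four; its "shot" number tells which), for a name from the list of things; names that differ only in an ending like _2 or _b are one class to them, and where a whole thing is asked for, a point or a joint stands for the part that bears it (a point fixed in the world has none). Each returns a list of dicts, best first, with "confidence" (0 to 1); they miss things now and then, are a little off and sometimes report something else, mostly with a low value. They report only what shows in the picture. A call takes as long as a camera call.
- recognise(name, picture): "pixel" ([column, row] in pixels, amid what is visible of it).
- masks_of(name, picture): "region" (384x512 bool, what is visible of it) and "pixel" ([column, row] in pixels, amid what is visible of it).
- place_of(name, picture): "pixel" ([column, row] in pixels: a listed point, or the origin of a listed thing).
The state is a dict: "time_s": time; "qpos": joint angles; "qvel": joint speeds; "tau": joint torques, N m; "eef_pos": TCP position; "eef_rot": TCP orientation; "ft_force": force on the tool from outside, world axes, zero at the start; "ft_torque": the same for the moment, N m; "grip_width": finger opening in m; "finger_force": force on a finger pad.
Only numpy, scipy, OpenCV 4.12 (cv2) and the standard library are available. Lean on these libraries where they do the work, as an engineer would, in place of code of your own. Each camera call takes 0.05 s, during which the arm holds its last target. There are 200 camera calls.

## Working session

There is one attempt and no reset: what is moved stays moved. The work goes in short steps, Python scripts to look and compute and a tool call to move; the robot and the scene stay as the last step left them, time stands still between calls to the robot, and variables do not carry over. Pictures are saved under pics/ and viewed, at most 10 in all, crops included, and the job is handed in when it is done.

Besides the shell and the picture viewer there is one more tool, called after ">>>" as name(argument=value, ...) on one line, values as JSON. carry_out: Moves the arm, as the interface text tells. Its arguments: {"type":"object","properties":{"targets":{"type":"array","items":{"type":"array","items":{"type":"array","items":{"type":"number"}}}}},"required":["targets"]}

```bash
mkdir -p pics
cat > h.py <<'E'
import numpy as np, cv2
from bench import *
from scipy.spatial.transform import Rotation as Rn
def ray(c,px):
    K=np.array(c["intrinsics"]);R=np.array(c["R"]);t=np.array(c["t"])
    d=R.T@np.linalg.inv(K)@np.array([px[0],px[1],1.]);return -R.T@t,d
def atz(c,px,z):
    o,d=ray(c,px);return o+d*(z-o[2])/d[2]
def tri(a,b):
    A=[];B=[]
    for c,p in (a,b):
        o,d=ray(c,p);d=d/np.linalg.norm(d);P=np.eye(3)-np.outer(d,d);A.append(P);B.append(P@o)
    return np.linalg.lstsq(np.vstack(A),np.hstack(B),rcond=None)[0]
def wrist():
    s=get_state();c=capture("wrist");T=np.eye(4)
    T[:3,:3]=Rn.from_rotvec(s["eef_rot"]).as_matrix();T[:3,3]=s["eef_pos"]
    M=np.linalg.inv(T@np.array(c["hand_eye"]));c["R"]=M[:3,:3];c["t"]=M[:3,3];return c
def save(n,im):cv2.imwrite("pics/"+n+".png",np.ascontiguousarray(im[...,::-1]))
E
python3 - <<'E'
from h import *
s=get_state();print({k:np.round(v,3) for k,v in s.items()})
print(Rn.from_rotvec(s["eef_rot"]).as_matrix().round(3))
S=capture("side");T=capture("top")
save("s",S["img"]);save("t",T["img"])
Z=dict(yellow_mid=.088,yellow_rim=.145,red_mid=.088,red_rim=.145,socket=.09,block=0,stand=0,awl=.02,brush_jar=0,paint_tub=0,glue_bottle=0,scissors=0)
for n,z in Z.items():
    for nm,c in (("S",S),("T",T)):
        for r in place_of(n,c)[:2]:
            print(n,nm,np.round(r["pixel"],1),round(r["confidence"],2),atz(c,r["pixel"],z).round(4))
E
```

```text
{'time_s': np.float64(0.0), 'qpos': array([ 1.121,  0.053,  1.402, -0.   ,  1.689, -0.07 ]), 'qvel': array([-0.   ,  0.002,  0.   , -0.   ,  0.001,  0.001]), 'tau': array([ 2.0000e-03, -3.8164e+01, -3.6021e+01,  0.0000e+00,  6.0000e-03,
       -0.0000e+00]), 'eef_pos': array([0.195, 0.487, 0.244]), 'eef_rot': array([-5.930e-01, -3.085e+00,  2.000e-03]), 'ft_force': array([-0.233, -0.154, -0.627]), 'ft_torque': array([0.02 , 0.015, 0.008]), 'finger_force': np.float64(0.0), 'grip_width': np.float64(0.085)}
[[-0.929  0.371 -0.001]
 [ 0.371  0.929 -0.001]
 [ 0.    -0.002 -1.   ]]
yellow_mid S [283.9 154.8] 0.64 [ 0.5499 -0.2321  0.088 ]
yellow_mid S [215.2 207.1] 0.18 [0.673  0.0773 0.088 ]
yellow_mid T [328.  203.3] 0.37 [ 0.5437 -0.2256  0.088 ]
yellow_rim S [285.4 138.3] 0.52 [ 0.5484 -0.2334  0.145 ]
yellow_rim T [335.2 202.2] 0.43 [ 0.5413 -0.2378  0.145 ]
red_mid S [270.1 248.1] 0.55 [0.5013 0.1972 0.088 ]
red_mid T [196.9 215.1] 0.51 [0.4933 0.1983 0.088 ]
red_rim S [309.3 154.9] 0.63 [ 0.4645 -0.1546  0.145 ]
red_rim S [270.  233.2] 0.56 [0.5004 0.2114 0.145 ]
socket S [277.9 231
[... 193 characters left out ...]
.3 176.2] 0.96 [ 0.5533 -0.2461  0.    ]
stand T [323.  206.6] 0.6 [ 0.5417 -0.2241  0.    ]
awl S [244.2 357.2] 0.34 [0.4972 0.4512 0.02  ]
awl T [349.6 166.8] 0.42 [ 0.6806 -0.3126  0.02  ]
brush_jar S [304.7 151.1] 0.67 [ 0.5079 -0.4239  0.    ]
brush_jar S [269.  250.1] 0.65 [ 0.5203  0.1083 -0.    ]
brush_jar T [380.4 222.2] 0.74 [ 0.4935 -0.4214  0.    ]
paint_tub S [241.9 355.8] 0.59 [0.5062 0.4351 0.    ]
paint_tub T [132.4 208. ] 0.72 [0.518  0.4355 0.    ]
glue_bottle S [249.4 158.3] 0.94 [ 0.6824 -0.3265  0.    ]
glue_bottle T [348.5 166.7] 0.76 [ 0.685  -0.3134  0.    ]
scissors S [214.9 204.1] 0.91 [ 0.7165 -0.0478  0.    ]
scissors T [271.6 154.5] 0.67 [ 0.7213 -0.0423  0.    ]
```

Run:
```python
from h import *
a=cv2.imread("pics/s.png");b=cv2.imread("pics/t.png")
a=cv2.resize(a[100:390,180:380],None,fx=2,fy=2);b=cv2.resize(b[120:270,90:410],None,fx=1.25,fy=1.25)
im=np.zeros((600,800,3),np.uint8);im[:a.shape[0],:400]=a[:600];im[:b.shape[0],400:]=b[:,:400];cv2.imwrite("pics/st.png",im)
```

```text
(no output)
```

View pics/st.png

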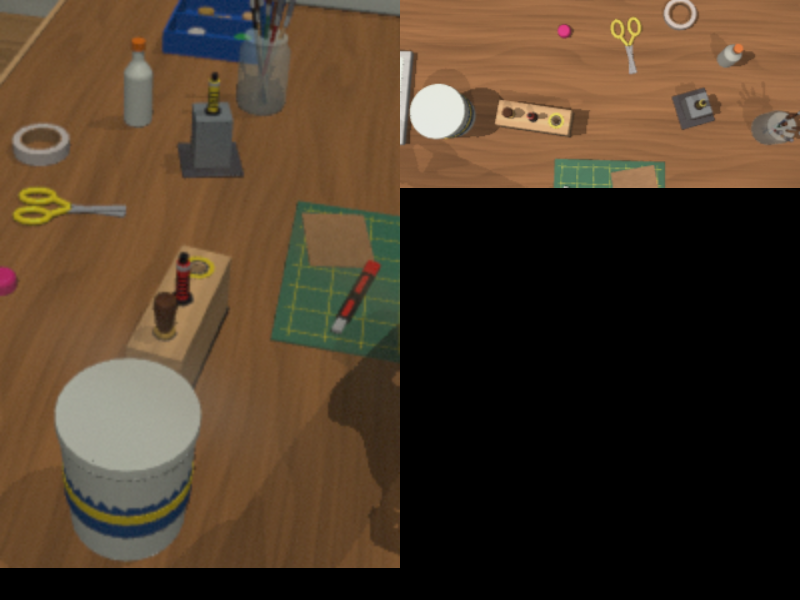

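Side view (crop scale 2): the red knife is in the middle socket, the awl is next to the tub, and the ringed free socket is on the stand side. The yellow knife is in the stand. The block is turned about 10° from y. I'll move over the block with the tool's closing axis across it.

>>> carry_out(targets=[[[-0.036, -0.022, -0.003, 0.98, 0.0854], [-0.072, -0.044, -0.006, 1.97, 0.0854], [-0.109, -0.065, -0.009, 2.95, 0.0854], [-0.145, -0.087, -0.012, 3.94, 0.0854], [-0.181, -0.109, -0.015, 4.92, 0.0854], [-0.217, -0.131, -0.018, 5.91, 0.0854], [-0.253, -0.153, -0.021, 6.89, 0.0854], [-0.29, -0.174, -0.024, 7.88, 0.0854], [-0.326, -0.196, -0.027, 8.86, 0.0854], [-0.362, -0.218, -0.03, 9.85, 0.0854]]])

```text
time_s: 2.3
eef_pos: [0.4508, 0.1493, 0.2756]
eef_rot: [2.422, 2.0, 0.001]
ft_force: [0.9, 1.0, 0.8]
grip_width: 0.0857
finger_force: 0.0
```

Run:
```python
from h import *
s=get_state();print({k:np.round(v,3) for k,v in s.items()})
print(Rn.from_rotvec(s["eef_rot"]).as_matrix().round(3))
W=wrist();T=capture("top");save("w1",W["img"])
Z=dict(red_mid=.088,red_rim=.145,socket=.09,block=0,awl=.02,stand=0,yellow_rim=.145)
for n,z in Z.items():
    for r in place_of(n,W)[:2]:
            print(n,np.round(r["pixel"],1),round(r["confidence"],2),atz(W,r["pixel"],z).round(4))
```

```text
{'time_s': np.float64(2.3), 'qpos': array([ 0.242, -0.096,  1.487,  0.   ,  1.75 ,  0.432]), 'qvel': array([-0.842,  0.338, -0.369,  0.001,  0.03 ,  0.537]), 'tau': array([  3.557, -34.795, -34.449,  -0.104,   0.119,  -0.763]), 'eef_pos': array([0.451, 0.149, 0.276]), 'eef_rot': array([2.422e+00, 2.000e+00, 1.000e-03]), 'ft_force': array([0.931, 1.039, 0.78 ]), 'ft_torque': array([ 0.047,  0.005, -0.008]), 'finger_force': np.float64(0.0), 'grip_width': np.float64(0.086)}
[[ 0.189  0.982  0.001]
 [ 0.982 -0.189  0.   ]
 [ 0.     0.001 -1.   ]]
red_mid [292.9 105.8] 0.87 [0.4994 0.2036 0.088 ]
red_rim [299.6 112. ] 0.75 [0.4976 0.2014 0.145 ]
socket [296.7 166.9] 0.69 [0.4938 0.1452 0.09  ]
block [283.  103.4] 0.72 [0.4976 0.2033 0.    ]
awl [287.3  48.5] 0.57 [0.5101 0.2604 0.02  ]
```

View pics/w1.png

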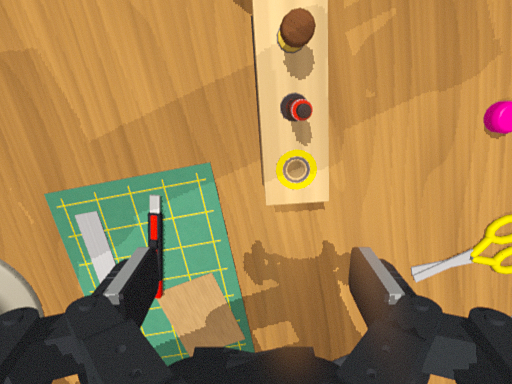

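The wrist view shows the awl at (296,30), the red knife at (300,110) and the ring at (296,168). The closing axis lies across the block. Next I'll go over the stand.

>>> carry_out(targets=[[[-0.044, 0.018, 0, 0, 0.0], [-0.089, 0.037, 0, 0, 0.0], [-0.133, 0.055, 0, 0, 0.0], [-0.177, 0.073, 0, 0, 0.0], [-0.222, 0.092, 0, 0, 0.0], [-0.266, 0.11, 0, 0, 0.0], [-0.31, 0.128, 0, 0, 0.0], [-0.355, 0.147, 0, 0, 0.0], [-0.399, 0.165, 0, 0, 0.0], [-0.399, 0.165, 0, 0, 0.0]]])

```text
time_s: 3.75
eef_pos: [0.539, -0.2755, 0.2728]
eef_rot: [-2.418, -2.002, 0.003]
ft_force: [0.4, 0.4, -0.3]
grip_width: 0.0002
finger_force: 0.0
```

Run:
```python
from h import *
s=get_state();print({k:np.round(v,3) for k,v in s.items()})
W=wrist();save("w2",W["img"])
Z=dict(yellow_mid=.088,yellow_rim=.145,stand=0)
for n,z in Z.items():
    for r in place_of(n,W)[:2]:
            print(n,np.round(r["pixel"],1),round(r["confidence"],2),atz(W,r["pixel"],z).round(4))
```

```text
{'time_s': np.float64(3.75), 'qpos': array([-5.330e-01,  2.800e-01,  1.093e+00, -1.000e-03,  1.772e+00,
       -3.450e-01]), 'qvel': array([ 0.074, -0.073,  0.068,  0.032,  0.016,  0.053]), 'tau': array([ -1.817, -47.902, -38.588,  -0.227,  -0.124,  -0.514]), 'eef_pos': array([ 0.539, -0.275,  0.273]), 'eef_rot': array([-2.418, -2.002,  0.003]), 'ft_force': array([ 0.414,  0.362, -0.269]), 'ft_torque': array([-0.004,  0.007,  0.005]), 'finger_force': np.float64(0.0), 'grip_width': np.float64(0.0)}
yellow_mid [248.3 119.3] 0.84 [ 0.5432 -0.2253  0.088 ]
yellow_rim [249.2 128.8] 0.69 [ 0.5444 -0.2283  0.145 ]
stand [248.9 112.7] 0.83 [ 0.5424 -0.2242  0.    ]
```

View pics/w2.png

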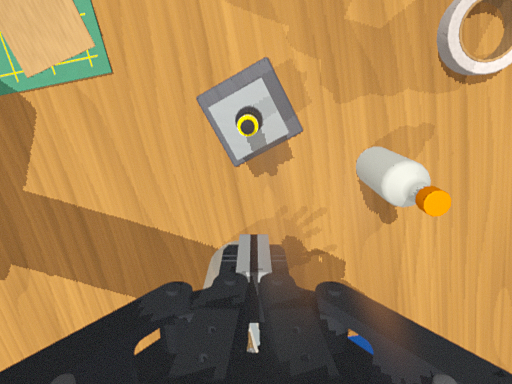

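The yellow knife shows as a ring at about (247,125) in the stand, and the closed fingers end at (253,240). I'll refine the centre by colour.

Run:
```python
from h import *
W=wrist();im=W["img"]
hsv=cv2.cvtColor(im,cv2.COLOR_RGB2HSV)
m=((hsv[...,0]>24)&(hsv[...,0]<36)&(hsv[...,1]>150)&(hsv[...,2]>120)).astype(np.uint8)
m[:90]=0;m[170:]=0;m[:,:210]=0;m[:,290:]=0
ys,xs=np.nonzero(m);pts=np.c_[xs,ys].astype(np.float32)
print(len(pts),pts.min(0),pts.max(0));(e,ax,an)=cv2.fitEllipse(cv2.convexHull(pts));print(e,ax)
print("rim",atz(W,e,.145).round(4))
v=(hsv[...,2]<70).astype(np.uint8);k=cv2.getStructuringElement(cv2.MORPH_ELLIPSE,(3,3))
h=np.zeros_like(v);cv2.fillPoly(h,[cv2.convexHull(pts).astype(np.int32)],1)
ys,xs=np.nonzero(v&h);b=(xs.mean(),ys.mean());print("button",b,atz(W,b,.151).round(4),atz(W,b,.156).round(4))
s=get_state();print(s["eef_pos"].round(4));print("cam",(-W["R"].T@W["t"]).round(3), W["R"].round(2).tolist())
x=m;save("w3",cv2.resize(im[95:155,210:290],None,fx=8,fy=8,interpolation=cv2.INTER_CUBIC))
```

```text
157 [238. 120.] [258. 142.]
(248.00851440429688, 131.2902069091797) (19.38395118713379, 21.654155731201172)
rim [ 0.5437 -0.2249  0.145 ]
button (np.float64(247.75), np.float64(136.5)) [ 0.5429 -0.2282  0.151 ] [ 0.5431 -0.2276  0.156 ]
[ 0.5394 -0.2699  0.2759]
cam [ 0.553 -0.197  0.405] [[0.98, -0.18, -0.0], [-0.17, -0.94, 0.29], [-0.05, -0.28, -0.96]]
```

View pics/w3.png

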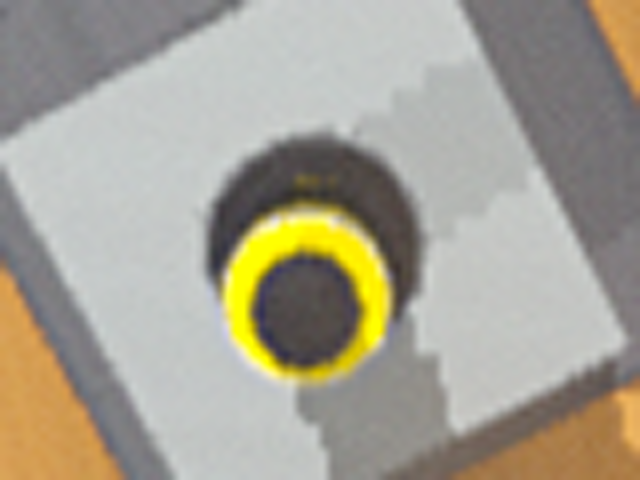

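The crop puts the rim centre at about (248.3,131.8) and the button top slightly below it. Knife xy is about (0.544, -0.226). I'll move over it, with the tips 9 mm above the full button height.

>>> carry_out(targets=[[[0.022, -0.002, 0.015, 0, 0.0], [0.044, -0.004, 0.045, 0, 0.0], [0.044, -0.004, 0.08, 0, 0.0], [0.044, -0.004, 0.097, 0, 0.0], [0.044, -0.004, 0.097, 0, 0.0], [0.044, -0.004, 0.097, 0, 0.0], [0.044, -0.004, 0.097, 0, 0.0]]])

```text
time_s: 4.7
eef_pos: [0.544, -0.2275, 0.1807]
eef_rot: [2.413, 2.006, 0.003]
ft_force: [0.6, -0.3, 0.6]
grip_width: 0.0
finger_force: 0.0
```

Run:
```python
from h import *
for i in range(4):
    s=get_state();print(s["eef_pos"].round(4),s["ft_force"].round(2));
    W=capture("wrist" if i<3 else "side")
    if i==2: a=W["img"]
b=W["img"]
im=np.hstack([cv2.resize(a[150:330,170:340],(400,424)),cv2.resize(b[110:190,250:326],(400,424),interpolation=cv2.INTER_CUBIC)]);save("f1",im)
```

```text
[ 0.544  -0.2275  0.1807] [ 0.62 -0.27  0.57]
[ 0.5439 -0.2276  0.1805] [-0.41 -0.15  0.72]
[ 0.5438 -0.2277  0.1802] [-0.01  0.22 -0.8 ]
[ 0.5437 -0.2277  0.1798] [-0.35  0.27  0.06]
```

View pics/f1.png

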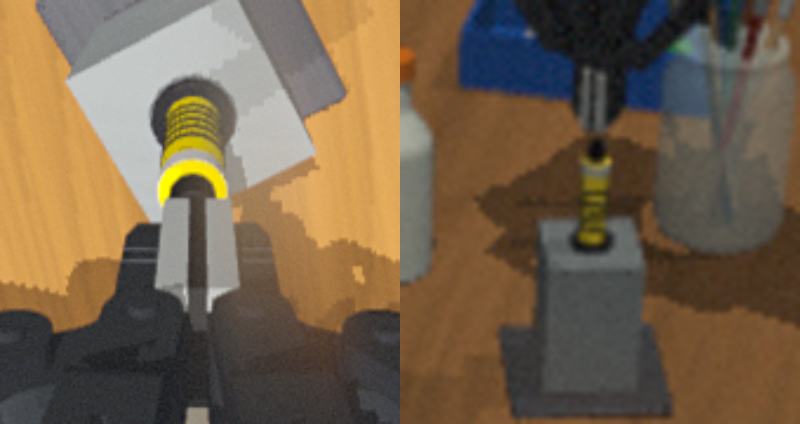

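The closed fingers are centred over the yellow button in both views. Now I'll feel for the button: down to 1.5 mm below the blade-in height, which can't click it in either state.

>>> carry_out(targets=[[[0, 0, 0.005, 0, 0.0], [0, 0, 0.008, 0, 0.0], [0, 0, 0.0095, 0, 0.0], [0, 0, 0.011, 0, 0.0], [0, 0, 0.011, 0, 0.0], [0, 0, 0.011, 0, 0.0], [0, 0, 0.011, 0, 0.0]]])

```text
time_s: 5.6
eef_pos: [0.5433, -0.2276, 0.1676]
eef_rot: [2.416, 2.007, 0.0]
ft_force: [-0.6, 0.1, 4.0]
grip_width: 0.0002
finger_force: 1.9
```

>>> carry_out(targets=[[[0, 0, 0, 0, 0]]])

```text
time_s: 5.7
eef_pos: [0.5433, -0.2276, 0.1674]
eef_rot: [2.416, 2.007, 0.0]
ft_force: [-0.1, 0.5, 3.3]
grip_width: -0.0
finger_force: 1.9
```

>>> carry_out(targets=[[[0, 0, 0, 0, 0]]])

```text
time_s: 5.8
eef_pos: [0.5433, -0.2276, 0.1674]
eef_rot: [2.416, 2.007, 0.0]
ft_force: [-0.3, -0.4, 3.9]
grip_width: -0.0
finger_force: 1.9
```

>>> carry_out(targets=[[[0, 0, -0.0016, 0, 0.0], [0, 0, -0.0016, 0, 0.0], [0, 0, -0.0016, 0, 0.0], [0, 0, -0.0016, 0, 0.0]]])

```text
time_s: 6.2
eef_pos: [0.5432, -0.2276, 0.1689]
eef_rot: [-2.416, -2.008, -0.0]
ft_force: [-0.9, -0.1, 4.0]
grip_width: 0.0002
finger_force: 1.7
```

>>> carry_out(targets=[[[0, 0, 0, 0, 0]]])

```text
time_s: 6.3
eef_pos: [0.5432, -0.2275, 0.1689]
eef_rot: [-2.416, -2.008, -0.0]
ft_force: [-0.2, -0.4, 4.4]
grip_width: 0.0
finger_force: 1.7
```

>>> carry_out(targets=[[[0, 0, -0.003, 0, 0], [0, 0, -0.003, 0, 0], [0, 0, -0.003, 0, 0], [0, 0, -0.003, 0, 0]]])

```text
time_s: 6.7
eef_pos: [0.5431, -0.2274, 0.1714]
eef_rot: [-2.416, -2.007, 0.0]
ft_force: [0.1, 0.2, 0.1]
grip_width: 0.0001
finger_force: 0.0
```

The button springs over the range and its top is at z≈0.156, so the yellow blade is IN. I won't click it. Next I'll open the fingers, go down and grip the sleeve.

>>> carry_out(targets=[[[0, 0, -0.015, 0, 0.05], [0, 0, -0.015, 0, 0.05], [0, 0, -0.015, 0, 0.05], [0, 0, -0.015, 0, 0.05], [0, 0, 0.005, 0, 0.05], [0, 0, 0.03, 0, 0.05], [0, 0, 0.05, 0, 0.05], [0, 0, 0.056, 0, 0.05], [0, 0, 0.056, 0, 0.05], [0, 0, 0.056, 0, 0.05]]])

```text
time_s: 7.7
eef_pos: [0.5437, -0.2278, 0.1171]
eef_rot: [2.415, 2.007, 0.001]
ft_force: [0.7, -0.6, 0.3]
grip_width: 0.0498
finger_force: 0.0
```

Run:
```python
from h import *
s=get_state();print(s["eef_pos"].round(4),s["ft_force"].round(2),s["grip_width"])
a=capture("wrist")["img"];b=capture("side")["img"]
im=np.hstack([cv2.resize(a[100:330,140:370],(400,400)),cv2.resize(b[110:190,250:330],(400,400),interpolation=cv2.INTER_CUBIC)]);save("g1",im)
```

```text
[ 0.5437 -0.2278  0.1171] [ 0.72 -0.62  0.27] 0.04978520291409129
```

View pics/g1.png

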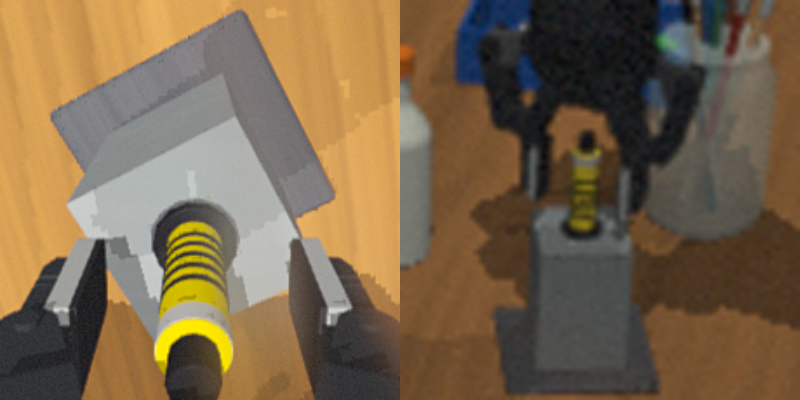

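The fingers straddle the sleeve evenly, above the collar. Closing now.

>>> carry_out(targets=[[[0, 0, 0, 0, 0.01], [0, 0, 0, 0, 0.01], [0, 0, 0, 0, 0.01], [0, 0, 0, 0, 0.01], [0, 0, 0, 0, 0.01], [0, 0, 0, 0, 0.01]]])

```text
time_s: 8.4
eef_pos: [0.5435, -0.2276, 0.1165]
eef_rot: [2.416, 2.007, 0.001]
ft_force: [0.3, 0.9, 5.9]
grip_width: 0.014
finger_force: 58.4
```

Gripped. Now I'll lift straight up 95 mm, in steps.

>>> carry_out(targets=[[[0, 0, -0.004, 0, 0.01], [0, 0, -0.012, 0, 0.01], [0, 0, -0.025, 0, 0.01], [0, 0, -0.04, 0, 0.01], [0, 0, -0.06, 0, 0.01], [0, 0, -0.08, 0, 0.01], [0, 0, -0.095, 0, 0.01], [0, 0, -0.095, 0, 0.01], [0, 0, -0.095, 0, 0.01]]])

```text
time_s: 9.3
eef_pos: [0.5432, -0.2275, 0.2108]
eef_rot: [2.416, 2.008, 0.0]
ft_force: [-0.0, -0.2, -1.7]
grip_width: 0.0141
finger_force: 58.4
```

>>> carry_out(targets=[[[0.02, -0.008, 0, 0, 0.01], [0.06, -0.023, 0, 0, 0.01], [0.1, -0.038, 0, 0, 0.01], [0.142, -0.054, 0, 0, 0.01], [0.184, -0.07, 0, 0, 0.01], [0.226, -0.086, 0, 0, 0.01], [0.262, -0.1, 0, 0, 0.01], [0.29, -0.111, 0, 0, 0.01], [0.306, -0.117, 0, 0, 0.01], [0.306, -0.117, 0, 0, 0.01]]])

```text
time_s: 10.3
eef_pos: [0.4833, 0.0965, 0.2096]
eef_rot: [-2.412, -2.01, 0.003]
ft_force: [0.4, 0.4, -0.2]
grip_width: 0.0141
finger_force: 58.5
```

>>> carry_out(targets=[[[0, 0, 0, 0, 0.01], [0, 0, 0, 0, 0.01], [0, 0, 0, 0, 0.01]]])

```text
time_s: 10.6
eef_pos: [0.4844, 0.0938, 0.2106]
eef_rot: [-2.418, -2.006, 0.001]
ft_force: [0.2, -0.6, -1.3]
grip_width: 0.0142
finger_force: 58.5
```

Run:
```python
from h import *
s=get_state();print(s["eef_pos"].round(4),s["ft_force"].round(2),s["grip_width"])
R=Rn.from_rotvec(s["eef_rot"]).as_matrix();print(R.round(3))
W=wrist();im=W["img"];T=capture("top");S=capture("side");np.savez("p.npz",T=T["img"],S=S["img"],W=im)
for n,z in dict(socket=.09,red_rim=.145).items():
  for nm,c in (("W",W),("T",T),("S",S)):
    for r in place_of(n,c)[:1]:
        print(n,nm,np.round(r["pixel"],1),round(r["confidence"],2),atz(c,r["pixel"],z).round(4))
hsv=cv2.cvtColor(im,cv2.COLOR_RGB2HSV)
m=((hsv[...,0]>24)&(hsv[...,0]<36)&(hsv[...,1]>150)&(hsv[...,2]>120)).astype(np.uint8)
n,l,st,ce=cv2.connectedComponentsWithStats(m)
for i in range(1,n):
    if st[i,4]>40:
        p=np.argwhere(l==i)[:,::-1].astype(np.float32);e=cv2.fitEllipse(cv2.convexHull(p))
        print(st[i],np.round(e[0],1),np.round(e[1],1),atz(W,e[0],.09).round(4))
save("w4",im)
```

```text
[0.4844 0.0938 0.2106] [ 0.24 -0.65 -1.33] 0.014151115210321735
[[ 0.185  0.983 -0.001]
 [ 0.983 -0.185 -0.   ]
 [-0.    -0.    -1.   ]]
socket S [248.6 158. ] 0.44 [ 0.6492 -0.1821  0.09  ]
red_rim W [245.4  25.2] 0.91 [0.5006 0.202  0.145 ]
red_rim S [269.5 232.2] 0.53 [0.5022 0.2083 0.145 ]
[ 225   99   54   55 1218] [251.7 125.8] [53.6 54.3] [0.4926 0.1435 0.09  ]
[   0  142  184  179 1293] [ 93.5 227.3] [185.1 199.1] [0.3481 0.0863 0.09  ]
[241 196  24  24 445] [252.8 211.5] [23.8 32.4] [0.4806 0.0756 0.09  ]
[ 477  200   35   67 1012] [564.5 215. ] [ 79.2 185.7] [0.7308 0.0255 0.09  ]
[  0 223  52 117 196] [ 25.  280.9] [ 14.9 125.8] [0.2727 0.0488 0.09  ]
[239 228  29  11 145] [253.3 237.8] [20.1 27.6] [0.4766 0.0524 0.09  ]
[239 236  29   9  80] [253.4 247.8] [24.5 30. ] [0.475  0.0433 0.09  ]
[239 241  29  10  90] [253.3 252.3] [22.6 29.3] [0.4742 0.0392 0.09  ]
[238 247  32  11 101] [254.4 263.3] [31.4 35.6] [0.4732 0.0288 0.09  ]
[237 254  34  11 122] [253.7 268.5] [29.5 34.9] [0.4716 0.0239 0.09  ]
[236 261  36  21 435] [253.4 276.7] [31.9 36.2] [0.4699 0.0161 0.09  ]
[232 284  44  32 560] [253.4 303.4] [38.3 44.1] [ 0.4649 -0.0106  0.09  ]
```

View pics/w4.png

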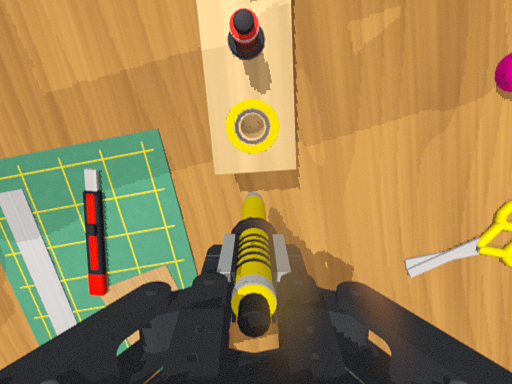

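The ring centre is at (251.7,125.8), the held knife's nose tip is at about (253,195), and the red knife is at (245,30). I'll get the knife offset from the same picture.

Run:
```python
from h import *
W=wrist();s=get_state();R=Rn.from_rotvec(s["eef_rot"]).as_matrix();p=s["eef_pos"];print(p.round(4))
K=np.array(W["intrinsics"])
def pr(X):
    c=W["R"]@X+W["t"];u=K@c;return (u[:2]/u[2]).round(1)
zm=.088+p[2]-.1165
for a in (-.002,0,.002):
    q=p+R[:,0]*a;f=lambda h:pr(np.array([q[0],q[1],zm+h]))
    print(a,"nose",f(-.068),"shaft/collar",f(.0045),"rim",f(.057),"top",f(.068))
so=atz(W,(251.7,125.8),.09);print("socket",so.round(4))
for v in (194,196,198): print(v,atz(W,(252.8,v),zm-.068).round(4))
d=so-p;print("delta tool",(R.T@d).round(4))
c=cv2.resize(W["img"][95:335,190:320],None,fx=2.4,fy=2.4,interpolation=cv2.INTER_CUBIC);save("w5",c)
```

```text
[0.4843 0.0947 0.2109]
-0.002 nose [253.1 201.7] shaft/collar [252.8 246.9] rim [252.4 312.5] top [252.3 334. ]
0 nose [253.1 199.1] shaft/collar [252.8 243.3] rim [252.4 307.8] top [252.3 329. ]
0.002 nose [253.1 196.5] shaft/collar [252.8 239.8] rim [252.4 303.1] top [252.3 323.9]
socket [0.4925 0.1444 0.09  ]
194 [0.4848 0.0986 0.1144]
196 [0.4845 0.0971 0.1144]
198 [0.4843 0.0956 0.1144]
delta tool [ 0.0503 -0.001   0.1209]
```

View pics/w5.png

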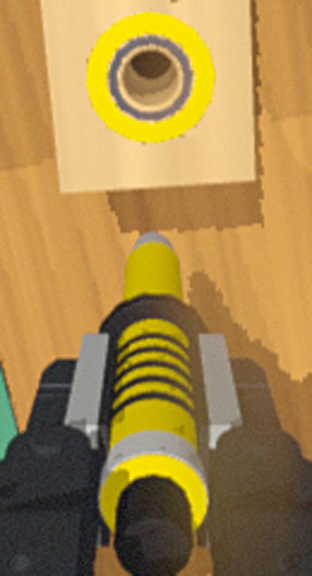

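>>> carry_out(targets=[[[0.02, 0, 0, 0, 0.01], [0.04, -0.001, 0, 0, 0.01], [0.0467, -0.001, 0, 0, 0.01], [0.0467, -0.001, 0, 0, 0.01], [0.0467, -0.001, 0, 0, 0.01], [0.0467, -0.001, 0, 0, 0.01], [0.0467, -0.001, 0, 0, 0.01]]])

```text
time_s: 11.8
eef_pos: [0.4919, 0.1402, 0.211]
eef_rot: [2.417, 2.007, 0.0]
ft_force: [-0.1, -0.4, -0.5]
grip_width: 0.0142
finger_force: 58.5
```

Run:
```python
from h import *
W=wrist();s=get_state();R=Rn.from_rotvec(s["eef_rot"]).as_matrix();p=s["eef_pos"];print(p.round(4),s["ft_force"].round(2))
b=capture("side");T=capture("top")
a=W["img"][130:330,180:330]
im=np.zeros((600,800,3),np.uint8)
im[:,:450]=cv2.resize(a,(450,600),interpolation=cv2.INTER_CUBIC)
im[:350,450:]=cv2.resize(b["img"][190:270,240:320],(350,350),interpolation=cv2.INTER_CUBIC)
im[350:,450:]=cv2.resize(T["img"][190:240,175:245],(350,250),interpolation=cv2.INTER_CUBIC)
save("w6",im)
```

```text
[0.4919 0.1403 0.211 ] [ 0.22 -0.24 -0.27]
```

View pics/w6.png

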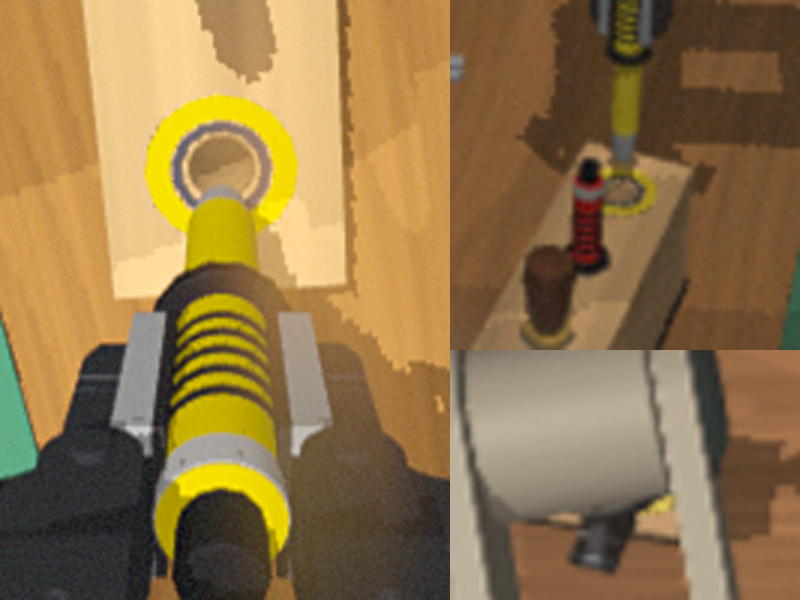

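Run:
```python
from h import *
W=wrist();S=capture("side");p=get_state()["eef_pos"];print(p.round(4))
def pr(c,X):
    u=np.array(c["intrinsics"])@(c["R"]@X+c["t"]);return (u[:2]/u[2]).round(1)
im=W["img"];hsv=cv2.cvtColor(im,cv2.COLOR_RGB2HSV)
# ring inner/outer: fit to outer edge points above nose
m=((hsv[...,0]>24)&(hsv[...,0]<36)&(hsv[...,1]>150)&(hsv[...,2]>120)).astype(np.uint8)
m[:150]=0;m[192:]=0;m[:,:220]=0;m[:,290:]=0
h=cv2.convexHull(np.argwhere(m)[:,::-1].astype(np.float32))[:,0];h=h[h[:,1]<189];A=np.c_[2*h,np.ones(len(h))];x=np.linalg.lstsq(A,(h**2).sum(1),rcond=None)[0]
print("ring",x[:2],np.sqrt(x[2]+x[0]**2+x[1]**2))
so=atz(W,x[:2],.09);print("sock",so.round(4))
zm=.088+p[2]-.1165
for dz in (-.068,-.048,.057,.068): print(dz,"W",pr(W,np.array([so[0],so[1],zm+dz])))
# side: socket candidates
hs=cv2.cvtColor(S["img"],cv2.COLOR_RGB2HSV);m=((hs[...,0]>22)&(hs[...,0]<36)&(hs[...,1]>150)&(hs[...,2]>100)).astype(np.uint8)
m[:226]=0;m[245:]=0;m[:,:270]=0;m[:,292:]=0
q=np.argwhere(m)[:,::-1];print(q.min(0),q.max(0))
for dz in (-.068,-.048,.0): print(dz,"S",pr(S,np.array([so[0],so[1],zm+dz])),"rim",pr(S,so))
```

```text
[0.4919 0.1406 0.2109]
ring [253.3112623  187.14214363] 25.440155136284833
sock [0.4924 0.1424 0.09  ]
-0.068 W [253.3 196.5]
-0.048 W [253.2 205.7]
0.057 W [252.9 303. ]
0.068 W [252.9 323.8]
[275 228] [286 238]
-0.068 S [278.9 225.5] rim [278.4 233.4]
-0.048 S [279.2 219. ] rim [278.4 233.4]
0.0 S [280.2 202.6] rim [278.4 233.4]
```

Alignment is within about 1 mm. I'll lower the nose just into the mouth and check the forces.

>>> carry_out(targets=[[[0, 0, 0.01, 0, 0.01], [0, 0, 0.018, 0, 0.01], [0, 0, 0.024, 0, 0.01], [0, 0, 0.03, 0, 0.01], [0, 0, 0.036, 0, 0.01], [0, 0, 0.036, 0, 0.01]]])

```text
time_s: 12.65
eef_pos: [0.4914, 0.1407, 0.1738]
eef_rot: [-2.416, -2.007, 0.002]
ft_force: [-0.7, -0.6, -0.6]
grip_width: 0.0139
finger_force: 58.5
```

>>> carry_out(targets=[[[0, 0, 0.003, 0, 0.01], [0, 0, 0.006, 0, 0.01], [0, 0, 0.009, 0, 0.01], [0, 0, 0.012, 0, 0.01], [0, 0, 0.012, 0, 0.01]]])

```text
time_s: 13.15
eef_pos: [0.4916, 0.1407, 0.1624]
eef_rot: [-2.416, -2.007, 0.001]
ft_force: [0.4, -0.3, -0.5]
grip_width: 0.0145
finger_force: 58.5
```

No side force and the shaft is in the socket. Lowering on.

>>> carry_out(targets=[[[0, 0, 0.006, 0, 0.01], [0, 0, 0.013, 0, 0.01], [0, 0, 0.02, 0, 0.01], [0, 0, 0.027, 0, 0.01], [0, 0, 0.034, 0, 0.01], [0, 0, 0.039, 0, 0.01], [0, 0, 0.042, 0, 0.01], [0, 0, 0.042, 0, 0.01]]])

```text
time_s: 13.95
eef_pos: [0.4917, 0.1408, 0.1204]
eef_rot: [-2.416, -2.007, 0.001]
ft_force: [0.3, 0.1, -0.9]
grip_width: 0.014
finger_force: 58.5
```

>>> carry_out(targets=[[[0, 0, 0.001, 0, 0.01], [0, 0, 0.002, 0, 0.01], [0, 0, 0.003, 0, 0.01], [0, 0, 0.003, 0, 0.01], [0, 0, 0.003, 0, 0.01]]])

```text
time_s: 14.45
eef_pos: [0.4919, 0.1408, 0.118]
eef_rot: [-2.416, -2.008, -0.0]
ft_force: [1.1, 0.6, -0.5]
grip_width: 0.0141
finger_force: 58.5
```

>>> carry_out(targets=[[[0, 0, 0.001, 0, 0.01], [0, 0, 0.0015, 0, 0.01], [0, 0, 0.0015, 0, 0.01], [0, 0, 0.0015, 0, 0.01]]])

```text
time_s: 14.85
eef_pos: [0.4919, 0.1408, 0.1165]
eef_rot: [-2.416, -2.008, -0.0]
ft_force: [-0.8, -0.8, 0.6]
grip_width: 0.0141
finger_force: 58.6
```

>>> carry_out(targets=[[[0, 0, 0.0005, 0, 0.01], [0, 0, 0.0005, 0, 0.01], [0, 0, 0.0005, 0, 0.01]]])

```text
time_s: 15.15
eef_pos: [0.4919, 0.1408, 0.1165]
eef_rot: [2.416, 2.008, 0.001]
ft_force: [-2.7, -0.8, 6.0]
grip_width: 0.0141
finger_force: 58.8
```

The collar is on the rim with 6 N of contact, at the same height as in the stand. Releasing and rising.

>>> carry_out(targets=[[[0, 0, 0, 0, 0.025], [0, 0, 0, 0, 0.045], [0, 0, 0, 0, 0.045], [0, 0, 0, 0, 0.045], [0, 0, -0.02, 0, 0.045], [0, 0, -0.05, 0, 0.045], [0, 0, -0.08, 0, 0.045], [0, 0, -0.08, 0, 0.0], [0, 0, -0.08, 0, 0.0], [0, 0, -0.08, 0, 0.0]]])

```text
time_s: 16.15
eef_pos: [0.4913, 0.1407, 0.1944]
eef_rot: [-2.416, -2.007, 0.003]
ft_force: [0.9, 0.6, 0.3]
grip_width: 0.002
finger_force: 0.0
```

Run:
```python
from h import *
W=wrist();s=get_state();R=Rn.from_rotvec(s["eef_rot"]).as_matrix();p=s["eef_pos"];print(p.round(4),s["ft_force"].round(2),s["grip_width"])
b=capture("side")
for n in ("red_rim","yellow_rim"):
    for r in place_of(n,W)[:1]: print(n,np.round(r["pixel"],1),r["confidence"],(q:=atz(W,r["pixel"],.145)).round(4),(R.T@(q-p)).round(4))
im=np.zeros((600,800,3),np.uint8)
im[:,:450]=cv2.resize(W["img"][0:330,132:380],(450,600),interpolation=cv2.INTER_CUBIC)
im[:350,450:]=cv2.resize(b["img"][190:270,240:320],(350,350),interpolation=cv2.INTER_CUBIC)
save("w7",im)
```

```text
[0.4912 0.1407 0.1943] [-0.29  0.25 -0.05] 5.792840715806943e-06
red_rim [245.6 117.9] 0.9 [0.4986 0.2018 0.145 ] [ 0.0615 -0.0038  0.0492]
yellow_rim [252.5 222.9] 0.57 [0.4911 0.1416 0.145 ] [ 0.0009 -0.0002  0.0493]
```

View pics/w7.png

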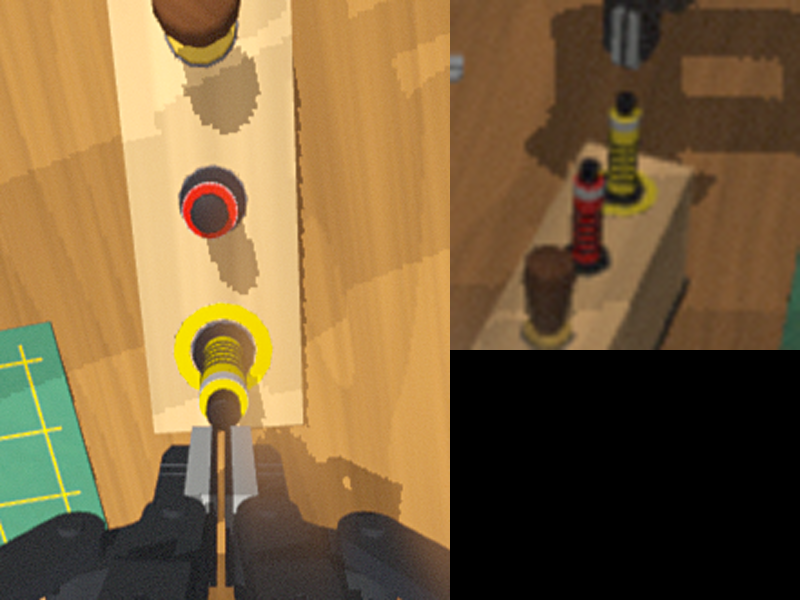

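Yellow stands home and upright. In the crop, red is at (210,205) and yellow's button at (222,405). Now I'll move over the red knife and feel to the blade-in height, less 1.5 mm.

>>> carry_out(targets=[[[0.03, -0.002, 0, 0, 0], [0.061, -0.004, 0, 0, 0], [0.061, -0.004, 0, 0, 0], [0.061, -0.004, 0.01, 0, 0], [0.061, -0.004, 0.02, 0, 0], [0.061, -0.004, 0.0235, 0, 0], [0.061, -0.004, 0.0255, 0, 0], [0.061, -0.004, 0.0255, 0, 0], [0.061, -0.004, 0.0255, 0, 0], [0.061, -0.004, 0.0255, 0, 0]]])

```text
time_s: 17.35
eef_pos: [0.4992, 0.2014, 0.1706]
eef_rot: [2.417, 2.007, 0.001]
ft_force: [-1.1, 0.3, 0.3]
grip_width: 0.0002
finger_force: 0.0
```

>>> carry_out(targets=[[[0, 0, 0, 0, 0]]])

```text
time_s: 17.45
eef_pos: [0.4992, 0.2015, 0.1705]
eef_rot: [2.416, 2.008, 0.001]
ft_force: [0.2, -0.8, 1.3]
grip_width: -0.0001
finger_force: 0.0
```

>>> carry_out(targets=[[[0, 0, 0, 0, 0]]])

```text
time_s: 17.55
eef_pos: [0.4991, 0.2015, 0.1705]
eef_rot: [-2.416, -2.008, -0.0]
ft_force: [-0.8, -0.6, -0.1]
grip_width: 0.0003
finger_force: 0.0
```

>>> carry_out(targets=[[[0, 0, 0.001, 0, 0], [0, 0, 0.002, 0, 0], [0, 0, 0.003, 0, 0], [0, 0, 0.003, 0, 0], [0, 0, 0.003, 0, 0]]])

```text
time_s: 18.05
eef_pos: [0.4992, 0.2015, 0.1677]
eef_rot: [2.416, 2.007, 0.001]
ft_force: [-0.2, -0.7, 3.7]
grip_width: -0.0002
finger_force: 1.9
```

>>> carry_out(targets=[[[0, 0, 0, 0, 0]]])

```text
time_s: 18.15
eef_pos: [0.4992, 0.2016, 0.1676]
eef_rot: [2.416, 2.008, 0.001]
ft_force: [-0.3, 0.1, 3.7]
grip_width: 0.0001
finger_force: 1.9
```

>>> carry_out(targets=[[[0, 0, -0.0012, 0, 0], [0, 0, -0.0012, 0, 0], [0, 0, -0.0012, 0, 0], [0, 0, -0.0012, 0, 0]]])

```text
time_s: 18.55
eef_pos: [0.4991, 0.2015, 0.1686]
eef_rot: [-2.416, -2.008, -0.0]
ft_force: [-0.8, 0.4, 3.7]
grip_width: 0.0
finger_force: 1.7
```

>>> carry_out(targets=[[[0, 0, -0.015, 0, 0], [0, 0, -0.025, 0, 0], [-0.03, 0.002, -0.025, 0, 0], [-0.06, 0.004, -0.025, 0, 0], [-0.06, 0.004, -0.025, 0, 0], [-0.06, 0.004, -0.01, 0, 0], [-0.06, 0.004, -0.003, 0, 0], [-0.06, 0.004, -0.001, 0, 0], [-0.06, 0.004, 0, 0, 0], [-0.06, 0.004, 0, 0, 0]]])

```text
time_s: 19.55
eef_pos: [0.4921, 0.1423, 0.1689]
eef_rot: [-2.416, -2.008, -0.0]
ft_force: [-0.6, 0.1, 3.1]
grip_width: 0.0002
finger_force: 1.6
```

>>> carry_out(targets=[[[0, 0, 0, 0, 0], [0, 0, 0, 0, 0]]])

```text
time_s: 19.75
eef_pos: [0.4922, 0.142, 0.169]
eef_rot: [2.416, 2.008, 0.001]
ft_force: [0.9, -0.4, 3.5]
grip_width: 0.0001
finger_force: 1.7
```

Both buttons stand at full height and are springy at 3.5 N, so both blades are in and no click is needed. I'll retreat and hand in.

>>> carry_out(targets=[[[0, 0, -0.01, 0, 0], [0, 0, -0.04, 0, 0], [0, 0, -0.08, 0, 0], [0, 0, -0.08, 0, 0], [0, 0, -0.08, 0, 0]]])

```text
time_s: 20.25
eef_pos: [0.4923, 0.1418, 0.2497]
eef_rot: [2.416, 2.007, 0.003]
ft_force: [-0.5, -0.4, -0.6]
grip_width: 0.0001
finger_force: 0.0
```

Run:
```python
from h import *
W=wrist();p=get_state()["eef_pos"];print(p.round(4))
for n in ("red_rim","yellow_rim"):
    for r in place_of(n,W)[:1]: print(n,r["confidence"],atz(W,r["pixel"],.145).round(4))
print(job.sign_off())
```

```text
[0.4919 0.1417 0.2482]
red_rim 0.88 [0.4996 0.2012 0.145 ]
yellow_rim 0.89 [0.4921 0.1464 0.145 ]
the job is handed in; nothing more can be done
None
```

The yellow knife is fully home and upright in the ringed socket; feeling both buttons showed both blades already drawn in, so I clicked neither, and the job is handed in at about 20 s with no verdict returned.

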